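Turn the inspection cover over against the drip tray's wall

ROBOT

A 6-joint arm with a two-finger parallel gripper is mounted at the origin on the work surface. World frame = base frame: x ahead of the robot, y to its left, z up, the work surface at z = 0. Lengths are in mm, angles in rad, forces in N, time in s.
With the tool pointing down it reaches from about 350 to 975 mm from the base axis. Payload 17.4 kg.
Tool frame: the origin (TCP) lies between the finger pads; the fingertips stand env.finger_overhang ahead of it and the grasp point (between the pads) lies 2 mm behind it (env.finger_overhang is the distance from the TCP to the fingertips, in mm); z points along the fingers, y is the direction in which the jaws open and shut (so a half turn about z gives the same grasp; the last joint's range is limited). The gripper opens to 85 mm and grips with 20 to 120 N. Pads are 22 mm wide; open, the fingers measure 114 mm over their backs; the gripper's body (76 mm by 85 mm) begins 54 mm behind the grasp point. The pads swing forward as they close: fully open they stand 13 mm farther back than shut.
Start: joints at [1.302, 0.116, 1.442, -0, 1.584, -0.038], TCP at [154.418, 657.105, 248.303] pointing down, gripper open.
Joint ranges: [-2.83, 2.83], [-0.83, 2.19], [0.07, 2.5], [-1.14, 4.28], [0.01, 3], [-2.97, 2.97]. Speed limits (rad/s): [1.89, 1.89, 2.22, 3.14, 3.14, 3.14].

INTERFACE

Orientations are given as [roll, pitch, yaw] about the fixed x, y, z axes, in that order (R = Rz(yaw) Ry(pitch) Rx(roll)).
In Python, from workcell import readout, cams, env, models gives the robot as it stands.
- The arm moves only by the tool move_arm, never from a script. Its argument "steps" is a list of rows, each a list of 3 entries, a list of its own where there are three numbers: the closure, from -1 (fully open) to 1 (shut), then the shift along the tool's x, y, z in units of 0.12 m (1.0 is 0.12 m), then the turn, a rotation vector about the tool's x, y, z in units of 30 degrees (1.0 is 30 degrees). In form: [[hand, [dx, dy, dz], [ax, ay, az]], ...]. A call has exactly 5 rows; each row shifts and turns the commanded pose from where the row before left it, along the tool's axes as they then stand; what a row does not reach is not made up. A row lasts 1/10 s, in which the tool goes at most 50 mm and 8.59 degrees, less where a joint would pass 70% of its speed; a pose out of reach is approached as far as the arm can. A call with a number of a shift or a turn outside -1 to 1 is refused whole. A call with a gripper value outside its range is refused whole. The fingers move at their own pace and stop on an object; "grip_force" is the grip in N (left out, the last holds). Time passes only in rows, so rows that do not move let the fingers close, or fill a call up. It gives the time, the measured TCP pose, the force and the opening at its end, in the units of the state.
- readout.sense(): the state, without advancing time (a new reading comes with each control period).
- cams.grab_frame(name): name is "scene" or "side" or "wrist"; returns (picture, depth): 400x640x3 uint8, red, green, blue; 400x640 float32, mm along the optical axis (not along the pixel's ray), 0 where there is no reading.
- cams.calibration(name): a dict with "fx", "fy", "cx", "cy" (pixels), "D" ([k1, k2, p1, p2, k3] as OpenCV has them; the pictures are not rectified), "position" and "orientation" of the camera in the world; the wrist camera has in their place "T_tool_cam" (4x4, takes a point from camera to tool coordinates, whose origin is the TCP and whose axes are the flange's). Camera axes: x right, y up, looking along -z (the intrinsics and any distortion apply to the point x, -y, -z); pixel columns grow to the right and rows downward; lengths in mm; the calibration is good to about 2 mm. A picture is of the moment at which its call begins: read the wrist's pose just before it. calibration takes no time and is no camera call.
- env.sign_off(): hands the job in, once; it reports no verdict.
Trained networks look in the newest picture that a camera, given by its name, has taken for a name from the list of things; names that differ only in an ending like _2 or _b are one class to them, and where a whole thing is asked for, a point or a joint stands for the part that bears it (a point fixed in the world has none). Each returns a list of dicts, best first, with "conf" (0 to 1); they miss things now and then, are a little off and sometimes report something else, mostly with a low value. They report only what shows in the picture. A call takes as long as a camera call. They do not tell look-alikes from the thing itself.
- models.boxes_of(query, camera): "at" ([x, y, z] in mm, in the coordinates of the camera as it stood for that picture, good to about 4 mm: the middle of the surface that is visible of it).
- models.cut_out(query, camera): "region" (400x640 bool, what is visible of it).
- models.mark_of(query, camera): "at" ([x, y, z] in mm, in the coordinates of the camera as it stood for that picture, good to about 4 mm: a listed point, or the origin of a listed thing).
The state is a dict: "time": time; "joints": joint angles; "qd": joint speeds; "effort": joint torques, N m; "position": TCP position; "eef_rot": TCP orientation; "wrist_force": force on the tool from outside, world axes, zero at the start; "wrist_torque": the same for the moment, N m; "width": finger opening in mm.
Only numpy, scipy, OpenCV 4.12 (cv2) and the standard library are available. Lean on these libraries where they do the work, as an engineer would, in place of code of your own. Each camera call takes 0.05 s, during which the arm holds its last target. There are 200 camera calls.

TASK

The inspection cover lies in the drip tray with its enamelled outside up; turn it over so that the bare gasket face is up, ready to be scraped. It is too flat to get hold of, so do not pick it up: with the fingertips push it along the mat against the sloping far wall until it rides up and leans there with its upper edge over the rim, then push that upper edge back from behind so that it tips over towards you and comes to rest flat on the mat. Leave the other parts where they are.

Things in the scene. Friction and masses are not known exactly. Their poses are not given: they have to be found in the camera images.
- tray: Fixed steel drip tray. Origin: on the bench top under the middle of its floor; x points away from the robot to the FAR wall, z up, yaw varies. Floor 260 (x) by 360 mm (y), lined with a grippy black rubber mat, its top 5 mm above the origin. The four sides are smooth oily steel, flared outward at 60 degrees from level, 50 mm high over the mat, with a flat lip 12 mm wide round the top.
- wall_foot (a point): Foot line of the tray's far wall at its middle, at mat level; axes as the tray's. The mat ends here and the 60 degree slope begins.
- wall_rim (a point): Inner top edge of the far wall at its middle: 29 mm beyond and 50 mm above wall_foot; the 12 mm lip goes on outward from here at this height.
- cover: Gearbox inspection cover, a loose flat aluminium plate of about 0.28 kg, 100 (x) by 130 (y) by 8 mm, six bolt holes, flat on the mat and roughly square to the far wall (x towards it). Origin: centre of the bare gasket face (rectangular seal groove round a rough pocket), down at the start. z points out of the grey enamelled outside. Friction about 0.2 on the walls, 1.2 on the mat.
- cover_mid (a point): Centre of the cover, half-way through its thickness; axes as the cover's. Pushed on from its near edge at mat level, the cover rides up the far wall, ends at 60 degrees with that edge at the wall's foot and its far edge 37 mm above the rim, and stays leaning when let go; pushed much further it topples out over the rim.
- cover_corner0 (a point): Corner of the cover at half thickness, at cover +x, +y (+50, +65 mm from cover_mid).
- cover_corner1 (a point): Corner of the cover at half thickness, at cover +x, -y (+50, -65 mm from cover_mid).
- cover_corner2 (a point): Corner of the cover at half thickness, at cover -x, -y (-50, -65 mm from cover_mid).
- cover_corner3 (a point): Corner of the cover at half thickness, at cover -x, +y (-50, +65 mm from cover_mid).
- spider_gear: Bystander: bevel gear 54 mm across, 30 mm tall, on the mat at the tray's right side; origin under its centre.
- bearing: Bystander: tapered bearing cone 54 mm across, 22 mm tall, on the mat at the tray's left side; origin under its centre.
- socket: Bystander: wrench socket 27 mm across, 38 mm tall, standing on the mat at the tray's left side nearer the robot; origin under its centre.
- side_gear: Bystander: bevel gear 68 mm across, 28 mm tall, on the bench left of the tray, beyond the pliers; origin under its centre.
- hammer: Bystander: copper hammer lying on the bench right of the tray, 300 mm long, 38 mm high; origin on the bench under its handle.
- solvent_bottle: Bystander: white bottle 76 mm across, 200 mm tall, standing on the bench left of the tray; origin under its centre.
- spray_can: Bystander: spray can 66 mm across, 190 mm tall, standing on the bench far left; origin under its centre.
- pliers: Bystander: pliers with red handles lying on the bench left of the tray, 190 mm long; origin on the bench under them.
Things that resemble listed ones, but are neither listed nor needed, are in the scene too. There is more than one size of the cover; the one meant has the size given above.

How it is judged (in metres and radians):
On the way:
1. the cover leans against the far wall, tipped up 40 to 75 degrees, its middle beyond the wall's foot (angle between cover_mid's own z axis and vertical between 0.7 and 1.31 rad and x of cover_mid in the frame of wall_foot between -0.005 and 0.05 m), for 0.2 s.
At the end, for the whole second after the job is handed in: The cover lies at rest on the tray's mat, gasket face up, flat within 5 degrees (angle between cover_mid's own z axis and vertical above 3.05 rad and z of cover_mid in the frame of tray between 0.004 and 0.014 m and x of cover_mid in the frame of tray between -0.13 and 0.13 m and y of cover_mid in the frame of tray between -0.18 and 0.18 m and linear speed of cover below 0.02 m/s and angular speed of cover below 0.2 rad/s); the robot touches nothing.
It fails at once if the cover is picked up: all four corners more than 20 mm above the mat (z of each of cover_corner0, cover_corner1, cover_corner2, cover_corner3 in the frame of tray above 0.025 m).
It fails at once if another part is shifted by more than 20 mm or knocked over (distance of any of spider_gear, bearing, socket, side_gear, hammer, solvent_bottle, spray_can, pliers from where it was at the start of the episode above 0.02 m or angle between any of spider_gear, bearing, socket, side_gear, hammer, solvent_bottle, spray_can, pliers's own z axis and vertical above 0.3 rad).
It also fails if it takes over 48 s, if anything falls off the work surface, if the arm or the gripper's body presses on something with over 40 N, if the wrist force passes 120 N, or if a joint passes its speed limit or range.

## Working session

There is one attempt and no reset: what is moved stays moved. The work goes in short steps, Python scripts to look and compute and a tool call to move; the robot and the scene stay as the last step left them, time stands still between calls to the robot, and variables do not carry over. Pictures are saved under pics/ and viewed, about 8 in all and at most 12, crops included, and the job is handed in when it is done.

Besides the shell and the picture viewer there is one more tool, called after ">>>" as name(argument=value, ...), one argument or row to a line, values as JSON. move_arm: Moves the arm, as the interface text tells. Shifts and turns lie within -1 to 1; 1 stands for 0.12 m of shift or 30 degrees of turn. Its arguments: {"type":"object","properties":{"steps":{"type":"array"},"grip_force":{"type":"number"}},"required":["steps"]}

```bash
mkdir -p pics; cat > h.py <<'E'
import numpy as np,cv2
from scipy.spatial.transform import Rotation as R
from workcell import readout,cams,env,models
def pose(name,s=None):
    c=cams.calibration(name)
    if name=='wrist':
        s=s or readout.sense(); T=np.eye(4); T[:3,:3]=rot(s['eef_rot']); T[:3,3]=s['position']
        return T@np.array(c['T_tool_cam'])
    T=np.eye(4); o=np.array(c['orientation'])
    T[:3,:3]=o if o.shape==(3,3) else rot(o); T[:3,3]=c['position']; return T
def rot(o): return R.from_euler('xyz',o).as_matrix()
def w(T,p): return T[:3,:3]@np.array(p)+T[:3,3]
def cloud(name,depth,T):
    c=cams.calibration(name); v,u=np.mgrid[0:400,0:640]
    K=np.array([[c['fx'],0,c['cx']],[0,c['fy'],c['cy']],[0,0,1]])
    n=cv2.undistortPoints(np.stack([u,v],-1).reshape(-1,1,2).astype(float),K,np.array(c['D'])).reshape(400,640,2)
    P=np.stack([n[...,0]*depth,-n[...,1]*depth,-depth],-1)
    return P@T[:3,:3].T+T[:3,3]
def pix(name,T,p):
    c=cams.calibration(name); q=(np.array(p)-T[:3,3])@T[:3,:3]
    K=np.array([[c['fx'],0,c['cx']],[0,c['fy'],c['cy']],[0,0,1]])
    q=q*[1,-1,-1]
    return cv2.projectPoints(q.reshape(1,1,3),np.zeros(3),np.zeros(3),K,np.array(c['D']))[0].ravel()
E
python3 - <<'E'
from h import *
s=readout.sense(); print(s, env.finger_overhang)
for n in('scene','side'):
    im,d=cams.grab_frame(n); cv2.imwrite(f'pics/{n}0.png',im[...,::-1]); T=pose(n)
    print(n,cams.calibration(n)['position'],cams.calibration(n)['orientation'])
    for q in('tray','wall_foot','wall_rim','cover_mid','cover_corner0','cover_corner1','cover_corner2','cover_corner3','spider_gear','bearing','socket'):
        print(q,[(round(r['conf'],2),w(T,r['at']).round(0)) for r in models.mark_of(q,n)])
E
```

```text
{'time': 0.0, 'joints': array([ 1.30220628e+00,  1.16472367e-01,  1.44228491e+00,  2.06390094e-05,
        1.58399685e+00, -3.78027177e-02]), 'qd': array([ 0.00071511,  0.00118897, -0.00011329,  0.0014702 , -0.00081611,
        0.00056259]), 'effort': array([-3.23679131e-03, -7.31997943e+01, -6.32488775e+01, -2.77760964e-04,
        6.27818779e-03, -1.38140899e-05]), 'position': array([154.35990995, 656.93036585, 247.55914486]), 'eef_rot': array([-3.14043279e+00, -6.45191889e-05,  2.91080555e+00]), 'wrist_force': array([-0.06134011,  0.04256332, -0.3795755 ]), 'wrist_torque': array([ 0.04315408, -0.02034298,  0.01401534]), 'width': 85.7402247977688} 17.0
scene [1125.97324968  561.30933753  996.75919968] [ 0.71219172 -0.00877425  2.29414664]
tray [(0.65, array([483., -74.,  -4.])), (0.19, array([ 497., -119.,    5.]))]
wall_foot [(0.75, array([615., -75.,   2.])), (0.59, array([409.,  55.,   3.])), (0.38, array([548., -56.,   9.])), (0.18, array([400., 456.,  -2.]))]
wall_rim [(0.69, array([651., -68.,  57.])), (0.46, array([531.,  70.,   8.]))]
cover_mid [(0.96, array([474., 282.,  -
[... 3810 characters left out ...]
0.9, array([491.,  11.,  10.])), (0.86, array([ 495., -121.,   10.])), (0.8, array([474., 228.,   1.])), (0.79, array([606., 291.,   3.])), (0.77, array([474., 337.,   2.])), (0.72, array([608., 184.,   4.])), (0.71, array([555., 251.,   5.])), (0.64, array([591.,  15.,  12.])), (0.62, array([ 600., -111.,    7.])), (0.59, array([521., 290.,   6.])), (0.51, array([656., 227.,   3.])), (0.51, array([423., 266.,   5.])), (0.22, array([644., -73.,  57.]))]
spider_gear [(0.7, array([ 445., -219.,    1.]))]
bearing [(0.8, array([527.,  73.,   7.])), (0.57, array([ 496., -121.,    9.])), (0.52, array([621., -73.,   8.]))]
socket [(0.7, array([410.,  55.,   7.])), (0.48, array([396., 457.,   1.]))]
```

```bash
python3 - <<'E'
from h import *
from scipy.spatial import cKDTree
for n in('scene','side'):
    im,d=cams.grab_frame(n); T=pose(n); P=cloud(n,d,T); ok=d>0
    X=P[ok]
    m=(abs(X[:,0]-485)<90)&(abs(X[:,1]+74)<160)&(X[:,2]<15)&(X[:,2]>-5)
    print(n,'matz hist',np.histogram(X[m][:,2],bins=np.arange(-4,17,2)))
    # far wall: points y in -200..50, z 15..48, x 610..660
    m=(X[:,0]>615)&(X[:,0]<665)&(X[:,1]>-220)&(X[:,1]<70)&(X[:,2]>15)&(X[:,2]<48); Y=X[m]
    for _ in range(4):
        A=np.c_[Y[:,1]+74,Y[:,2],np.ones(len(Y))]; c=np.linalg.lstsq(A,Y[:,0],rcond=None)[0]
        r=Y[:,0]-A@c; Y=Y[abs(r)<max(2,2*r.std())]
    print('wall x = c0*(y+74)+c1*z+c2',c,len(Y),'yaw deg',-np.degrees(np.arctan(c[0])),'foot x at z5',c[1]*5+c[2],r.std())
    # cover top by region
    rs=models.cut_out('cover',n)
    for r in rs:
        g=r['region']&ok; Q=P[g]; b=cv2.minAreaRect(Q[:,:2].astype(np.float32)); print(r['conf'],np.median(Q,0).round(1),b)
a=cv2.imread('pics/scene0.png');b=cv2.imread('pics/side0.png'); cv2.imwrite('pics/both.png',cv2.resize(np.vstack([a,b]),(480,600)) if 0 else np.vstack([a[:300],b[100:400]]))
E
```

```text
scene matz hist (array([  6,  88, 463, 998, 807, 317, 155, 250, 260,  70]), array([-4, -2,  0,  2,  4,  6,  8, 10, 12, 14, 16]))
wall x = c0*(y+74)+c1*z+c2 [-7.10081651e-03  5.76913687e-01  6.16619205e+02] 52 yaw deg 0.40683997936627586 foot x at z5 619.5037733724552 0.11874890336783975
0.89 [478.1 283.3   4.1] ((476.4261779785156, 281.61138916015625), (85.90796661376953, 69.34781646728516), 52.340599060058594)
0.88 [610.9 240.5   4.2] ((609.7838745117188, 239.10501098632812), (68.21519470214844, 82.8200912475586), 37.172489166259766)
0.76 [550.6 -46.8  12. ] ((548.5468139648438, -50.22877502441406), (100.99324035644531, 130.10130310058594), 2.2445409297943115)
0.5 [459.8 -92.5   6.5] ((487.6825256347656, -98.86076354980469), (347.7521057128906, 496.9805908203125), 0.02724483422935009)
0.5 [597.5 552.3 126.5] ((515.7276611328125, 550.07568359375), (85.2691421508789, 198.00439453125), 86.7358169555664)
0.36 [ 450.2 -208.3   28.2] ((436.2606506347656, -218.05459594726562), (71.49591064453125, 46.328941345214844), 24.842866897583008)
side matz hist (array([   0,    3,   24,  466, 1523, 1386,  326,  114,  293,  193]), array([-4, -2,  0,  2,  4,  6,  8, 10, 12, 14, 16]))
wall x = c0*(y+74)+c1*z+c2 [-1.04758735e-02  5.91334181e-01  6.13633869e+02] 806 yaw deg 0.6002013805380657 foot x at z5 616.5905400774683 1.5282988457610256
0.79 [603.2 238.6   6.7] ((589.8676147460938, 220.46957397460938), (116.89260864257812, 84.13182067871094), 46.202117919921875)
0.78 [542.7 -56.5  14. ] ((548.1400756835938, -46.63160705566406), (110.22110748291016, 143.2418975830078), 4.250892162322998)
0.62 [471.8 277.6   6.7] ((475.3531188964844, 281.28948974609375), (92.22257232666016, 65.8016586303711), 51.71421813964844)
```

View pics/both.png

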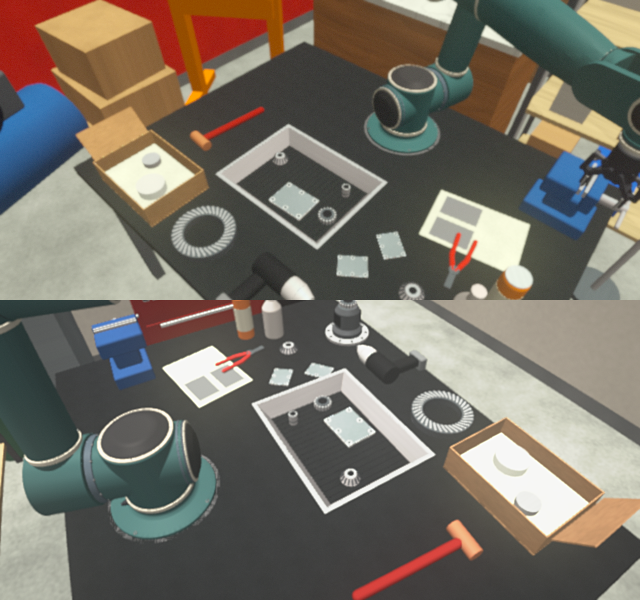

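>>> move_arm(
  steps=[
    [-1,[0,0,0],[0,0,-0.23]],
    [-1,[0,0,0],[0,0,-0.23]],
    [-1,[-0.16,-0.37,0],[0,0,0]],
    [-1,[-0.16,-0.37,0],[0,0,0]],
    [-1,[-0.16,-0.37,0],[0,0,0]],
  ],
)

```text
time: 1.9
position: [213.6, 523.0, 248.0]
eef_rot: [-3.141, -0.0, -3.131]
wrist_force: [0.6, -0.2, 0.3]
width: 84.9
```

>>> move_arm(
  steps=[
    [-1,[-0.16,-0.37,0],[0,0,0]],
    [-1,[-0.16,-0.37,0],[0,0,0]],
    [-1,[-0.16,-0.37,0],[0,0,0]],
    [-1,[-0.16,-0.37,0],[0,0,0]],
    [-1,[-0.16,-0.37,0],[0,0,0]],
  ],
)

```text
time: 2.4
position: [311.8, 301.7, 248.5]
eef_rot: [3.141, 0.001, -3.131]
wrist_force: [0.8, 0.3, 0.9]
width: 85.3
```

>>> move_arm(
  steps=[
    [-1,[-0.16,-0.37,0],[0,0,0]],
    [-1,[-0.16,-0.37,0],[0,0,0]],
    [-1,[-0.16,-0.37,0],[0,0,0]],
    [-1,[-0.16,-0.37,0],[0,0,0]],
    [-1,[-0.16,-0.37,0],[0,0,0]],
  ],
)

```text
time: 2.9
position: [410.1, 80.5, 248.7]
eef_rot: [3.141, 0.001, -3.132]
wrist_force: [1.0, -0.5, 0.5]
width: 85.3
```

```bash
python3 - <<'E'
from h import *
s=readout.sense(); print(s['time'],s['position'],s['eef_rot'],s['width'])
print(np.array(cams.calibration('wrist')['T_tool_cam']).round(2))
im,d=cams.grab_frame('side'); P=cloud('side',d,pose('side'))[d>0]
for x in range(650,800,15):
    m=(abs(P[:,0]-x)<8)&(abs(P[:,1]+55)<75); print(x,m.sum(),P[m][:,2].max().round(0) if m.any() else None)
im,d=cams.grab_frame('wrist'); T=pose('wrist',s); cv2.imwrite('pics/w1.png',im[...,::-1]); print('wr depth',np.median(d))
for q in('cover_mid','cover_corner0','wall_foot','wall_rim','tray'):
    print(q,[(round(r['conf'],2),w(T,r['at']).round(0)) for r in models.mark_of(q,'wrist')])
E
```

```text
2.9 [410.06298454  80.45765551 248.73187018] [ 3.14136881e+00  1.27856356e-03 -3.13152617e+00] 85.29752112977489
[[  -0.      0.95    0.32   81.15]
 [   1.     -0.      0.     -0.25]
 [   0.      0.32   -0.95 -126.15]
 [   0.      0.      0.      1.  ]]
650 224 60.0
665 12 57.0
680 0 None
695 45 5.0
710 158 5.0
725 172 29.0
740 181 35.0
755 157 33.0
770 143 35.0
785 136 34.0
wr depth 366.84735
cover_mid [(0.92, array([469., 284.,   1.])), (0.78, array([548., -48.,   5.]))]
cover_corner0 [(0.93, array([ 499., -115.,   12.])), (0.87, array([589.,  19.,   9.])), (0.87, array([553., 260.,   5.])), (0.86, array([474., 230.,   4.])), (0.73, array([477., 338.,   9.])), (0.71, array([611., 304.,   7.])), (0.7, array([491.,  18.,  12.])), (0.61, array([658., 233.,   1.])), (0.61, array([524., 301.,   0.])), (0.6, array([417., 268.,   6.])), (0.57, array([602., 189.,   6.]))]
wall_foot [(0.91, array([619., -68.,   7.]))]
wall_rim [(0.87, array([645., -66.,  53.])), (0.25, array([ 440., -217.,    5.]))]
tray [(0.92, array([486., -70.,   3.]))]
```

>>> move_arm(
  steps=[
    [-1,[-0.14,-0.367,0],[0,0,0]],
    [-1,[-0.14,-0.367,0],[0,0,0]],
    [-1,[-0.14,-0.367,0],[0,0,0]],
    [-1,[0,0,0.4],[0,-0.17,0]],
    [-1,[0,0,0.4],[0,-0.17,0]],
  ],
)

```text
time: 3.75
position: [466.9, -48.9, 152.1]
eef_rot: [-3.141, 0.183, -3.131]
wrist_force: [1.1, 0.1, -1.7]
width: 85.2
```

>>> move_arm(
  steps=[
    [-1,[0,0,0.4],[0,0,0]],
    [-1,[0,0,0.15],[0,0,0]],
    [-1,[0,0,0.1],[0,0,0]],
    [-1,[0,0,0.05],[0,0,0]],
    [-1,[0,0,0],[0,0,0]],
  ],
)

```text
time: 4.25
position: [481.0, -48.4, 70.1]
eef_rot: [-3.142, 0.178, -3.13]
wrist_force: [0.1, 0.0, 0.1]
width: 85.1
```

```bash
python3 - <<'E'
from h import *
s=readout.sense(); print(s)
for n in('side','scene'):
    im,d=cams.grab_frame(n); cv2.imwrite(f'pics/{n}2.png',im[...,::-1])
a=cv2.imread('pics/scene2.png')[60:260,200:420];b=cv2.imread('pics/side2.png')[150:350,230:450]
cv2.imwrite('pics/b2.png',cv2.resize(np.hstack([a,b]),(800,364)))
E
```

```text
{'time': 4.25, 'joints': array([-0.17117971, -0.32081606,  2.14684019,  0.03535128,  1.14060506,
       -1.76516974]), 'qd': array([-0.00842048, -0.01763679, -0.01511513, -0.00239803,  0.01481558,
       -0.00120753]), 'effort': array([ 2.44315434e-01, -3.13644433e+01, -5.88313222e+01,  1.61131010e-01,
       -1.20365359e+00,  6.45029053e-03]), 'position': array([480.98985632, -48.38119806,  70.09087315]), 'eef_rot': array([-3.14157368,  0.17809233, -3.13032341]), 'wrist_force': array([0.0552159 , 0.00688592, 0.09064257]), 'wrist_torque': array([ 0.02930367,  0.14059965, -0.00617292]), 'width': 85.09924105594902}
```

View pics/b2.png

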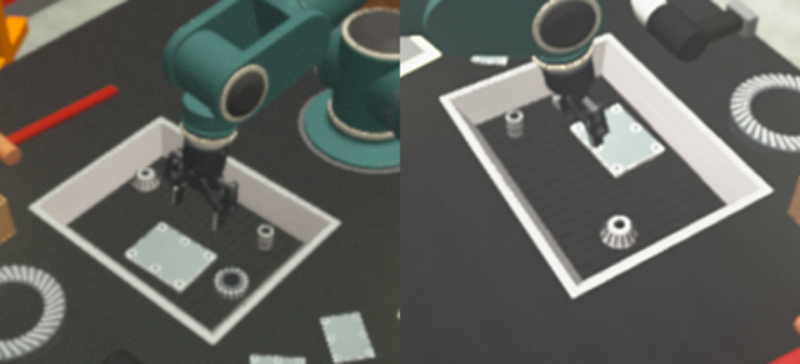

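>>> move_arm(
  steps=[
    [-1,[0.09,0,0.155],[0,0,0]],
    [-1,[0.09,0,0.155],[0,0,0]],
    [-1,[0,0,0],[0,0,0]],
    [-1,[0.003,0,0.016],[0,0,0]],
    [-1,[0.003,0,0.016],[0,0,0]],
  ],
)

```text
time: 4.85
position: [467.1, -49.2, 27.1]
eef_rot: [-3.141, 0.18, -3.131]
wrist_force: [0.0, -0.1, 0.0]
width: 85.0
```

>>> move_arm(
  steps=[
    [-1,[0.003,0,0.016],[0,0,0]],
    [-1,[0.003,0,0.016],[0,0,0]],
    [-1,[0,0,0],[0,0,0]],
    [-1,[0,0,0],[0,0,0]],
    [-1,[0,0,0],[0,0,0]],
  ],
)

```text
time: 5.35
position: [466.0, -49.1, 21.7]
eef_rot: [-3.142, 0.178, -3.132]
wrist_force: [-0.4, 0.1, -0.1]
width: 85.4
```

>>> move_arm(
  steps=[
    [-1,[0.003,0,0.016],[0,0,0]],
    [-1,[0.003,0,0.016],[0,0,0]],
    [-1,[0.003,0,0.012],[0,0,0]],
    [-1,[0,0,0],[0,0,0]],
    [-1,[0,0,0],[0,0,0]],
  ],
)

```text
time: 5.85
position: [465.8, -49.1, 16.1]
eef_rot: [3.142, 0.178, -3.132]
wrist_force: [-0.4, 0.9, -0.5]
width: 85.2
```

>>> move_arm(
  steps=[
    [-1,[0.002,0,0.01],[0,0,0]],
    [-1,[0.002,0,0.01],[0,0,0]],
    [-1,[0,0,0],[0,0,0]],
    [-1,[0,0,0],[0,0,0]],
    [-1,[0,0,0],[0,0,0]],
  ],
)

```text
time: 6.35
position: [465.8, -49.1, 13.8]
eef_rot: [-3.142, 0.178, -3.132]
wrist_force: [0.6, -0.3, -0.2]
width: 85.5
```

>>> move_arm(
  steps=[
    [-1,[0.002,0,0.008],[0,0,0]],
    [-1,[0,0,0],[0,0,0]],
    [-1,[0,0,0],[0,0,0]],
    [-1,[0,0,0],[0,0,0]],
    [-1,[0,0,0],[0,0,0]],
  ],
)

```text
time: 6.85
position: [465.7, -49.1, 12.7]
eef_rot: [3.142, 0.178, -3.132]
wrist_force: [-0.4, -0.1, 0.3]
width: 85.3
```

>>> move_arm(
  steps=[
    [-1,[0.002,0,0.008],[0,0,0]],
    [-1,[0,0,0],[0,0,0]],
    [-1,[0,0,0],[0,0,0]],
    [-1,[0,0,0],[0,0,0]],
    [-1,[0,0,0],[0,0,0]],
  ],
)

```text
time: 7.35
position: [465.7, -49.1, 11.8]
eef_rot: [-3.142, 0.178, -3.131]
wrist_force: [-0.8, 0.5, 0.4]
width: 85.3
```

>>> move_arm(
  steps=[
    [-1,[-0.0984,0,0.0177],[0,0,0]],
    [-1,[-0.0984,0,0.0177],[0,0,0]],
    [-1,[-0.0984,0,0.0177],[0,0,0]],
    [-1,[-0.0984,0,0.0177],[0,0,0]],
    [-1,[-0.0984,0,0.0177],[0,0,0]],
  ],
)

```text
time: 7.85
position: [525.7, -48.4, 11.3]
eef_rot: [3.141, 0.176, -3.132]
wrist_force: [-2.4, 0.9, -0.9]
width: 85.4
```

```bash
python3 - <<'E'
from h import *
s=readout.sense(); print(s['position'],s['wrist_force'])
for n in('side','scene'):
    im,d=cams.grab_frame(n); cv2.imwrite(f'pics/{n}3.png',im[...,::-1])
    T=pose(n)
    print([(round(r['conf'],2),w(T,r['at']).round(0)) for r in models.mark_of('cover_corner0',n) if w(T,r['at'])[1]<100])
a=cv2.imread('pics/scene3.png')[60:260,200:420];b=cv2.imread('pics/side3.png')[150:350,230:450]
cv2.imwrite('pics/b3.png',cv2.resize(np.hstack([a,b]),(800,364)))
E
```

```text
[525.65043506 -48.44377316  11.25206818] [-2.43272384  0.87328951 -0.88710093]
[(0.92, array([627.,  10.,  39.])), (0.7, array([ 635., -115.,   36.])), (0.62, array([537.,  12.,   7.])), (0.56, array([ 534., -119.,   12.]))]
[(0.95, array([ 536., -118.,    8.])), (0.82, array([631.,  11.,  38.])), (0.77, array([539.,  12.,  10.])), (0.74, array([ 631., -120.,   36.]))]
```

View pics/b3.png

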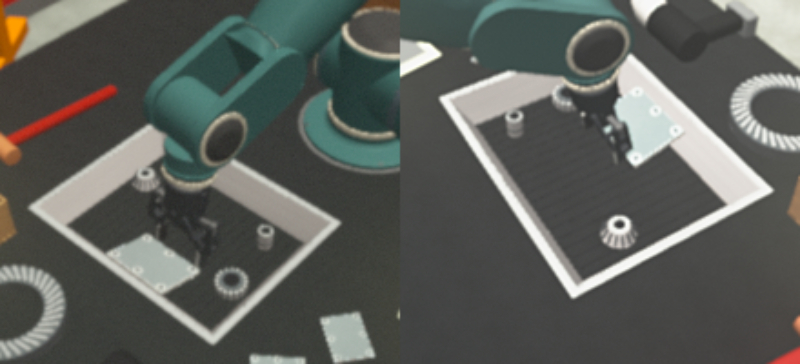

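>>> move_arm(
  steps=[
    [-1,[-0.082,0,0.0148],[0,0,0]],
    [-1,[-0.082,0,0.0148],[0,0,0]],
    [-1,[-0.082,0,0.0148],[0,0,0]],
    [-1,[-0.082,0,0.0148],[0,0,0]],
    [-1,[-0.082,0,0.0148],[0,0,0]],
  ],
)

```text
time: 8.55
position: [576.5, -48.0, 11.8]
eef_rot: [-3.142, 0.178, -3.131]
wrist_force: [-2.2, 0.8, -0.8]
width: 85.1
```

>>> move_arm(
  steps=[
    [-1,[-0.049,0,0.0088],[0,0,0]],
    [-1,[-0.041,0,0.0074],[0,0,0]],
    [-1,[-0.025,0,0.0044],[0,0,0]],
    [-1,[0,0,0],[0,0,0]],
    [-1,[0,0,0],[0,0,0]],
  ],
)

```text
time: 9.05
position: [589.7, -47.9, 11.9]
eef_rot: [-3.142, 0.179, -3.132]
wrist_force: [-0.2, 0.8, -0.6]
width: 85.3
```

```bash
cat > look.py <<'E'
import sys
from h import *
k=sys.argv[1]
s=readout.sense(); print(s['time'],s['position'],s['wrist_force'])
for n in('side','scene'):
    im,d=cams.grab_frame(n); cv2.imwrite(f'pics/{n}{k}.png',im[...,::-1])
    T=pose(n)
    print([(round(r['conf'],2),w(T,r['at']).round(0)) for r in models.mark_of('cover_corner0',n) if w(T,r['at'])[1]<100])
    print([(round(r['conf'],2),w(T,r['at']).round(0)) for r in models.mark_of('cover_mid',n) if w(T,r['at'])[1]<100])
a=cv2.imread(f'pics/scene{k}.png')[60:260,200:420];b=cv2.imread(f'pics/side{k}.png')[150:350,230:450]
cv2.imwrite(f'pics/b{k}.png',cv2.resize(np.hstack([a,b]),(800,364)))
E
python3 look.py 4
```

```text
9.05 [589.72561067 -47.88904543  11.85058331] [-0.2198721   0.79196829 -0.57497487]
[(0.92, array([ 666., -115.,   84.])), (0.72, array([ 599., -117.,   11.])), (0.62, array([661.,  14.,  86.]))]
[(0.76, array([633., -54.,  47.]))]
[(0.87, array([604.,  12.,   8.])), (0.79, array([666.,  13.,  82.])), (0.79, array([ 665., -118.,   78.])), (0.57, array([ 600., -117.,    4.]))]
[(0.86, array([635., -55.,  43.])), (0.38, array([624., -75.,   5.]))]
```

View pics/b4.png

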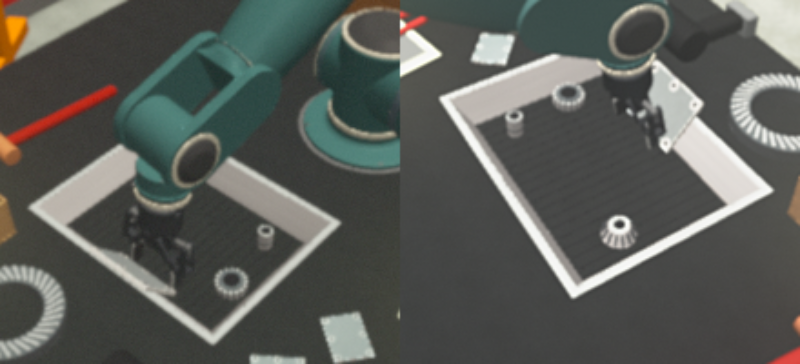

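>>> move_arm(
  steps=[
    [-1,[-0.033,0,0.006],[0,0,0]],
    [-1,[-0.025,0,0.0044],[0,0,0]],
    [-1,[0,0,0],[0,0,0]],
    [-1,[0,0,0],[0,0,0]],
    [-1,[0,0,0],[0,0,0]],
  ],
)

```text
time: 9.85
position: [596.8, -47.8, 11.8]
eef_rot: [-3.142, 0.178, -3.131]
wrist_force: [0.3, -0.7, -0.2]
width: 85.5
```

>>> move_arm(
  steps=[
    [-1,[-0.0164,0,0.003],[0,0,0]],
    [-1,[0,0,0],[0,0,0]],
    [-1,[0,0,0],[0,0,0]],
    [-1,[0,0,0],[0,0,0]],
    [-1,[0,0,0],[0,0,0]],
  ],
)

```text
time: 10.35
position: [598.7, -47.8, 11.8]
eef_rot: [3.142, 0.178, -3.132]
wrist_force: [-1.4, -0.6, -0.9]
width: 85.5
```

```bash
python3 look.py 5
```

```text
10.35 [598.73187586 -47.78364537  11.75596697] [-1.37907832 -0.60003555 -0.89941302]
[(0.91, array([660.,  13.,  93.])), (0.79, array([613.,  12.,   6.])), (0.68, array([ 608., -118.,    7.])), (0.65, array([ 670., -113.,   90.]))]
[(0.97, array([637., -53.,  50.]))]
[(0.78, array([662.,  15.,  91.])), (0.76, array([ 661., -120.,   86.])), (0.76, array([ 610., -114.,    2.])), (0.72, array([610.,  13.,   9.]))]
[(0.7, array([636., -57.,  48.])), (0.63, array([665.,  11.,  91.]))]
```

>>> move_arm(
  steps=[
    [-1,[0.082,0,-0.0148],[0,0,0]],
    [-1,[0.164,0,-0.03],[0,0,0]],
    [-1,[0.164,0,-0.03],[0,0,0]],
    [-1,[0,0,-0.1],[0,0.17,0]],
    [-1,[0,0,-0.2],[0,0.17,0]],
  ],
)

```text
time: 11.15
position: [542.0, -48.3, 46.8]
eef_rot: [3.141, -0.006, -3.132]
wrist_force: [1.1, -0.2, 0.2]
width: 85.0
```

>>> move_arm(
  steps=[
    [-1,[0,0,-0.4],[0,0,0]],
    [-1,[0,0,-0.4],[0,0,0]],
    [-1,[0,0,-0.4],[0,0,0]],
    [-1,[0,0,0],[0,0,0]],
    [-1,[0,0,0],[0,0,0]],
  ],
)

```text
time: 11.65
position: [544.4, -48.4, 192.6]
eef_rot: [-3.141, 0.002, -3.131]
wrist_force: [-0.8, -0.3, -1.5]
width: 85.7
```

```bash
python3 look.py 6
```

```text
11.65 [544.35313977 -48.35910935 192.60793234] [-0.81934971 -0.28905828 -1.53385883]
[(0.81, array([ 604., -118.,    7.])), (0.68, array([663.,  14.,  94.])), (0.6, array([610.,  12.,   7.])), (0.56, array([ 666., -114.,   89.]))]
[(0.8, array([637., -52.,  48.])), (0.26, array([648., -72.,  53.]))]
[(0.6, array([610.,  12.,   7.])), (0.59, array([ 665., -121.,   88.])), (0.57, array([665.,  15.,  91.])), (0.51, array([ 606., -116.,    4.]))]
[(0.6, array([635., -55.,  48.]))]
```

View pics/b6.png

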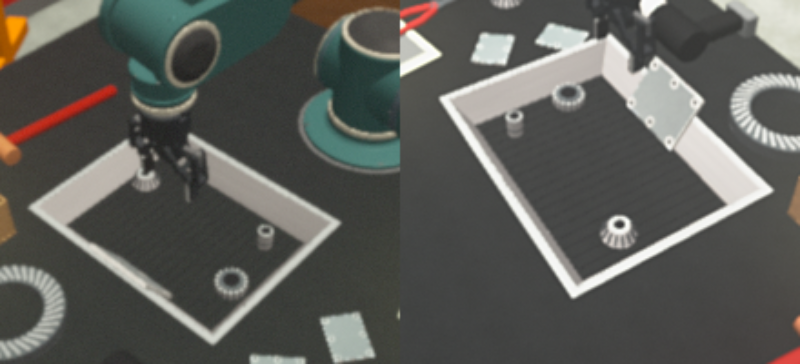

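>>> move_arm(
  steps=[
    [-1,[-0.344,0,0],[0,0,0]],
    [-1,[-0.344,0,0],[0,0,0]],
    [-1,[-0.344,0,0],[0,0,0]],
    [-1,[-0.344,0,0],[0,0,0]],
    [-1,[0,0,0],[0,0,0]],
  ],
)

```text
time: 12.45
position: [712.4, -46.5, 188.2]
eef_rot: [3.141, -0.003, -3.131]
wrist_force: [-0.2, -1.1, -0.5]
width: 85.1
```

>>> move_arm(
  steps=[
    [-1,[0,0,0.3],[0,0,0]],
    [-1,[0,0,0.3],[0,0,0]],
    [-1,[0,0,0.25],[0,0,0]],
    [-1,[0,0,0.1],[0,0,0]],
    [-1,[0,0,0],[0,0,0]],
  ],
)

```text
time: 12.95
position: [708.6, -46.6, 75.8]
eef_rot: [3.141, -0.003, -3.132]
wrist_force: [0.8, -0.0, 0.2]
width: 85.4
```

```bash
python3 look.py 7
```

```text
12.95 [708.5629754  -46.62822117  75.81661148] [ 0.80491465 -0.04947403  0.15173989]
[(0.98, array([609.,  14.,   9.])), (0.72, array([ 608., -116.,    7.])), (0.71, array([661.,  14.,  92.])), (0.71, array([ 668., -117.,   88.]))]
[(0.92, array([639., -51.,  48.])), (0.42, array([ 442., -492.,   -1.]))]
[(0.64, array([664.,  11.,  89.])), (0.56, array([613.,  12.,   4.])), (0.52, array([ 608., -118.,    7.]))]
[(0.59, array([636., -53.,  48.]))]
```

View pics/b7.png

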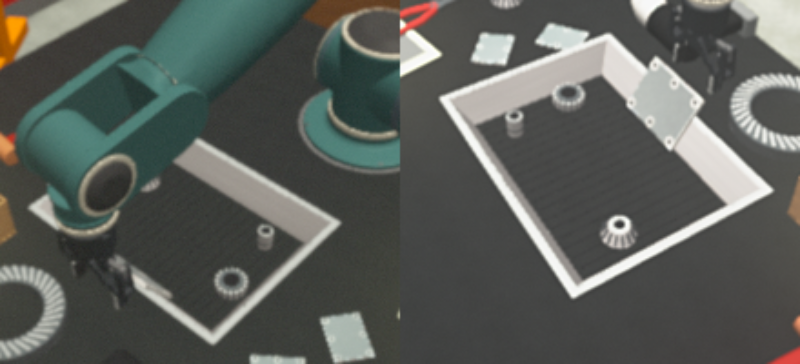

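>>> move_arm(
  steps=[
    [-1,[0.075,0,0],[0,0,0]],
    [-1,[0.075,0,0],[0,0,0]],
    [-1,[0.075,0,0],[0,0,0]],
    [-1,[0.075,0,0],[0,0,0]],
    [-1,[0.075,0,0],[0,0,0]],
  ],
)

```text
time: 13.75
position: [663.7, -47.1, 77.8]
eef_rot: [-3.142, 0.0, -3.132]
wrist_force: [0.9, -0.1, 0.0]
width: 85.5
```

>>> move_arm(
  steps=[
    [-1,[0.067,0,0],[0,0,0]],
    [-1,[0.067,0,0],[0,0,0]],
    [-1,[0.067,0,0],[0,0,0]],
    [-1,[0,0,0],[0,0,0]],
    [-1,[0,0,0],[0,0,0]],
  ],
)

```text
time: 14.25
position: [640.4, -47.4, 77.7]
eef_rot: [-3.142, 0.0, -3.132]
wrist_force: [-0.1, 0.5, -0.1]
width: 85.2
```

```bash
python3 look.py 8
```

```text
14.25 [640.42112202 -47.37056665  77.6982618 ] [-0.06811863  0.52146793 -0.09850245]
[(0.98, array([610.,   8.,   4.])), (0.71, array([ 619., -116.,  103.]))]
[(0.68, array([612., -51.,  58.])), (0.57, array([615.,  15., 109.]))]
[(0.84, array([614.,  12., 105.])), (0.74, array([611.,  13.,   6.])), (0.66, array([ 608., -116.,    4.]))]
[(0.77, array([610., -55.,  56.]))]
```

>>> move_arm(
  steps=[
    [-1,[0.067,0,0],[0,0,0]],
    [-1,[0.067,0,0],[0,0,0]],
    [-1,[0.067,0,0],[0,0,0]],
    [-1,[0.067,0,0],[0,0,0]],
    [-1,[0,0,0],[0,0,0]],
  ],
)

```text
time: 15.05
position: [607.3, -47.7, 77.7]
eef_rot: [-3.142, 0.0, -3.132]
wrist_force: [0.1, -0.3, 0.1]
width: 85.5
```

>>> move_arm(
  steps=[
    [-1,[0,0,-0.2],[0,0,0]],
    [-1,[0,0,-0.4],[0,0,0]],
    [-1,[0,0,-0.4],[0,0,0]],
    [-1,[0,0,0],[0,0,0]],
    [-1,[0,0,0],[0,0,0]],
  ],
)

```text
time: 15.55
position: [608.7, -47.8, 198.9]
eef_rot: [-3.141, 0.003, -3.132]
wrist_force: [-0.7, 0.2, -1.1]
width: 85.4
```

```bash
python3 look.py 9; python3 - <<'E'
from h import *
for n in('side','scene'):
    im,d=cams.grab_frame(n);T=pose(n);P=cloud(n,d,T)
    for q in('spider_gear','bearing','socket'): print(q,[(round(r['conf'],2),w(T,r['at']).round(0)) for r in models.mark_of(q,n)][:1])
    for r in models.cut_out('cover',n):
        Q=P[cv2.erode(r['region'].astype(np.uint8),np.ones((5,5)))>0]; Q=Q[Q[:,2]>-5]
        if len(Q) and abs(np.median(Q[:,1])+50)<40: 
            c=np.linalg.lstsq(np.c_[Q[:,:2]-Q[:,:2].mean(0),np.ones(len(Q))],Q[:,2],rcond=None)[0]; print(n,r['conf'],np.median(Q,0).round(1),'plane',c.round(3))
E
```

```text
15.55 [608.71288555 -47.7523023  198.87805059] [-0.67453283  0.20547203 -1.12840837]
[(0.97, array([ 600., -119.,   10.])), (0.69, array([502.,  12.,  11.])), (0.58, array([ 504., -119.,    9.]))]
[(0.91, array([554., -54.,   9.]))]
[(0.85, array([ 504., -120.,    5.])), (0.82, array([605.,  12.,  13.])), (0.79, array([499.,   9.,   9.])), (0.72, array([ 599., -116.,    6.]))]
[(0.84, array([548., -56.,   7.])), (0.38, array([ 501., -120.,    6.]))]
spider_gear [(0.87, array([ 443., -220.,    1.]))]
bearing [(0.71, array([395., 455.,  -4.]))]
socket [(0.66, array([406.,  54.,   5.]))]
side 0.8 [548.7 -59.   14.1] plane [-0.457 -0.336 15.209]
spider_gear [(0.61, array([ 441., -216.,    2.]))]
bearing [(0.66, array([527.,  70.,   4.]))]
socket [(0.54, array([410.,  54.,   5.]))]
scene 0.97 [556.1 -48.8  11.9] plane [1.0000e-03 1.0000e-03 1.1843e+01]
```

View pics/b9.png

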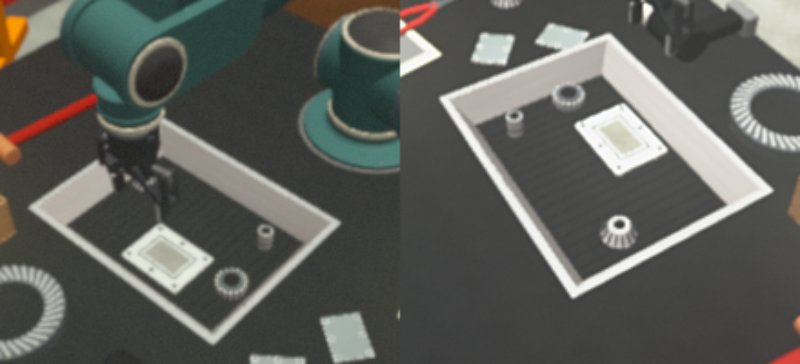

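The gasket face, with its groove and pocket, is up and the cover lies flat. The bystanders haven't moved and the robot is clear, so I'm handing in.

```bash
python3 -c "
from workcell import env; print(env.sign_off())"
```

```text
the job is handed in; nothing more can be done
None
```

The cover now lies flat on the mat with its gasket face up, and the job is handed in (about 16 s of the 48 s used). I pushed it with open fingertips against the far wall until it leaned at about 58°. It held that lean when let go. Then I pulled its upper edge back from behind until it tipped over towards the robot.

**Last checks:**
- **Cover:** its middle is at about (551, -55) mm. The scene camera's depth shows it level, with a top height of about 12 mm, against 13 mm expected. Both pictures show the seal groove and pocket facing up.
- **Other parts:** the spider gear and socket read within about 4 mm of where they started, and so does the bearing in the scene camera. I did not re-measure the side gear, hammer, solvent bottle, spray can or pliers; the arm went nowhere near them while working at the tray.
- **Robot:** the gripper is clear at about 200 mm height, with wrist force near zero. The highest force I read was under 3 N.

**Disagreements:**
- The side camera's plane fit to the cover came out strongly tilted. I put this down to stray points at the edge of the outline: its median height (14 mm) and corner points agree with a flat cover.
- In the final look the side camera's best "bearing" match was a different object on the bench.

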